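Dial open the toolbox hatch lock

TASK

Open the hatch in the top of the toolbox. Take the dial by its crank peg and, seen from above, turn it anticlockwise, passing the round stud once and stopping with the peg at the stud the second time it comes round; then clockwise, passing the square block once and stopping at the block the second time; then slowly anticlockwise again until, somewhere along the curved rib, the bolt snaps back and the dial stops dead: do not force it past that. Let go, slide the hatch fully open by its post, let go, and leave the things around the toolbox where they are.

Things in the scene. Friction and masses are not known exactly. Their poses are not given: they have to be found in the camera images.
- toolbox: Grey steel toolbox, fixed, 220 (x) x 380 (y) x 130 mm high; origin at the centre of its underside, z up, flat top at z = 130 mm. Its -x side faces the robot roughly; at its +x side a drop flap lies open on the bench. On the top, in its own frame: dial at y = +90 mm, hatch at y = -95 mm, bolt between them. Nothing on it is taller than the crank peg.
- dial: Aluminium dial, 90 mm wide, on a vertical axis; origin on the axis at the toolbox top, its +x points to the crank peg, face 16 mm above origin. Turns freely without limit (0.3 to 3 N at the peg). Drives two notched wheels inside with 240 degrees of lost motion each, so turns and passes count; stopping over 6 degrees off a number, or passing it, spoils the setting (then start over).
- crank_peg (a point): Centre (half-way up) of the upright black crank peg on the dial: 14 mm diameter, 40 mm tall, foot on the dial's face, 33 mm from the dial axis. It spins freely on its own axis, so it can be gripped and led round in a circle without turning the gripper. When the peg points at a mark, axis, peg and mark are in one line.
- mark_round (a point): Round steel stud beside the dial, 11 mm diameter, 9 mm high on the toolbox top, 61 mm from the dial axis (point: at half height). First number.
- mark_square (a point): Square steel block beside the dial, 12 mm wide, 9 mm high, 61 mm from the dial axis, 60 degrees clockwise (from above) of the round stud. Second number.
- mark_rib (a point): Middle of the curved steel rib by the dial, 6 mm high, an arc of 60 mm radius about the dial axis reaching 42 degrees either side; 65 degrees anticlockwise of the stud, 125 of the block. Third number: the dial's own notch lies at an unknown place along it, different each time; there the bolt drops in and stops the dial dead. Pressing on with over 12 N at the peg damages the lock.
- bolt: Steel bolt bar, 16 x 72 x 8 mm, lying along the toolbox's y on its top between dial and hatch; origin at the middle of its underside. Locked it is at y = -7 mm in the toolbox's frame with its end between two lugs of the hatch; a spring of about 4 N snaps it 12 mm in +y (towards the dial, to y = +5 mm) when the combination is right, and it stays there.
- hatch (a joint): Opening of the hatch in m: 0 shut, 0.07 fully open at its stop. A steel plate 110 x 120 mm on the toolbox top; it slides in the toolbox's -x direction (away from the flap), needs 3 to 4 N and stays where it is left. While the bolt is locked it is blocked, and over 20 N bends the bolt.
- hatch_post (a point): Centre (half-way up) of the upright black post on the hatch: 16 mm diameter, 36 mm tall, its foot 5 mm above the toolbox top. Moves with the hatch.
- mortar: White porcelain mortar, 96 mm wide, 65 mm high, standing loose beside the toolbox; origin under its centre. Leave alone.
- ring_a: Copper core ring, 60 mm diameter, 50 mm high, loose; origin under its centre. Leave alone.
- ring_b: Copper core ring, 52 mm diameter, 30 mm high, loose; origin under its centre. Leave alone.
- cap: Orange nylon cap, 48 mm diameter, 20 mm high, loose; origin under its centre. Leave alone.

How it is judged (in metres and radians):
On the way:
1. the bolt has snapped back towards the dial, with the hatch still shut (y of bolt in the frame of toolbox above 0.002 m and value of joint hatch below 0.006 m), for 0.2 s.
At the end, for the whole second after the job is handed in: The bolt is drawn back (at least 9 of its 12 mm), the hatch is open at least 62 of its 70 mm and at rest, the dial is at rest (value of joint hatch above 0.062 m and y of bolt in the frame of toolbox above 0.002 m and velocity of joint hatch below 0.01 m/s and angular speed of dial below 0.1 rad/s); the robot touches nothing.
It fails at once if the dial is forced against the dropped bolt (over 16 N) (contact force between dial and bolt above 16 N).
It fails at once if the hatch is forced against the bolt (over 20 N) (contact force between bolt and hatch above 20 N).
It fails at once if the mortar, a core ring or the cap is moved more than 2 cm (distance of any of mortar, ring_a, ring_b, cap from where it was at the start of the episode above 0.02 m).
It also fails if it takes over 70 s, if anything falls off the work surface, if the arm or the gripper's body presses on something with over 40 N, if the wrist force passes 120 N, or if a joint passes its speed limit or range.

ROBOT

A 6-joint arm with a two-finger parallel gripper is mounted at the origin on the work surface. World frame = base frame: x ahead of the robot, y to its left, z up, the work surface at z = 0. Lengths are in m, angles in degrees, forces in N, time in s.
With the tool pointing down it reaches from about 0.35 to 0.875 m from the base axis. Payload 4.2 kg.
Tool frame: the origin (TCP) lies midway between the tips of the shut fingers; the grasp point (between the pads) lies 19 mm behind it; y points along the fingers, x is the direction in which the jaws open and shut, and the axes are right-handed (so a half turn about y gives the same grasp; the last joint's range is limited). The gripper opens to 87 mm and grips with 3 to 60 N. Pads are 19 mm wide; open, the fingers measure 117 mm over their backs; the gripper's body (75 mm by 190 mm) begins 51 mm behind the grasp point.
Start: joints at [88.27, 22.042, 0.453, 0, -68.411, -14.817], TCP at [0.178, 0.599, 0.223] pointing down, gripper open.
Joint ranges: [-179.83, 179.83], [-69.29, 118.12], [-61.27, 80.66], [-181.25, 117.63], [-171.15, -9.14], [-177.46, 177.46]. Speed limits (degrees/s): [159.86, 159.86, 180, 180, 180, 180].

INTERFACE

Orientations are given as a 3x3 rotation matrix whose columns are the frame's x, y, z axes.
In Python, from station import * gives the robot as it stands.
- The arm moves only by the tool jog_arm, never from a script. Its argument "series" is a list of rows, each a list of 3 entries, a list of its own where there are three numbers: the shift along the tool's x, y, z in m, then the turn, a rotation vector about the tool's x, y, z in degrees, then the finger opening in m, from 0 to 0.087. A call has 1 to 10 rows; each row shifts and turns the commanded pose from where the row before left it, along the tool's axes as they then stand; what a row does not reach is not made up. A row lasts 1/8 s, in which the tool goes at most 62.5 mm and 10.7 degrees, less where a joint would pass 70% of its speed; a pose out of reach is approached as far as the arm can. A call is refused whole if a number of a shift passes 0.0625 or a number of a turn 10.7, either way. A call with a gripper value outside its range is refused whole. The fingers move at their own pace and stop on an object; the grip force is fixed at half the most. Time passes only in rows, so rows that do not move let the fingers close. It gives the time, the measured TCP pose, the force and the opening at its end, in the units of the state.
- sense(): the state, without advancing time (a new reading comes with each control period).
- capture(name): name is "scene" or "top" or "wrist"; returns the picture (480x640x3 uint8, red, green, blue); there is no depth.
- camera_info(name): a dict with "fx", "fy", "cx", "cy" (pixels), "rvec" (rotation vector, rad) and "tvec" (3), from world to camera coordinates, as OpenCV has them. Camera axes: x right, y down, z forward; pixel columns grow to the right and rows downward; lengths in m; the calibration is good to about 2 mm. A picture is of the moment at which its call begins: read the wrist's pose just before it. camera_info takes no time and is no camera call; for the wrist camera it gives the pose at the moment of the call.
- finish_job(): hands the job in, once; it reports no verdict.
The state is a dict: "time_s": time; "joints": joint angles; "joint_velocities": joint speeds; "effort": joint torques, N m; "tcp_pos": TCP position; "ee_rot": TCP orientation; "wrist_force": force on the tool from outside, world axes, zero at the start; "moment": the same for the moment, N m; "gripper_width": opening from 0.0 (shut) to 1.0 (fully open).
Only numpy, scipy, OpenCV 4.12 (cv2) and the standard library are available. Lean on these libraries where they do the work, as an engineer would, in place of code of your own. Each camera call takes 0.05 s, during which the arm holds its last target. There are 200 camera calls.

## Working session

There is one attempt and no reset: what is moved stays moved. The work goes in short steps, Python scripts to look and compute and a tool call to move; the robot and the scene stay as the last step left them, time stands still between calls to the robot, and variables do not carry over. Pictures are saved under pics/ and viewed, about 8 in all and at most 12, crops included, and the job is handed in when it is done.

Besides the shell and the picture viewer there is one more tool, called after "Request:" as a command line: name --argument value ..., lists and objects as JSON in quotes. jog_arm: Moves the arm, as the interface text tells. Its arguments: {"type":"object","properties":{"series":{"type":"array","items":{"type":"array"}}},"required":["series"]}

```bash
mkdir -p pics; ls; python3 - <<'E'
from station import *
import cv2
s=sense();print(s)
for n in("scene","top"):
    i=capture(n);cv2.imwrite(f"pics/{n}0.png",i[:,:,::-1]);print(n,camera_info(n))
E
```

```text
pics
{'time_s': 0.0, 'joints': array([ 8.82691717e+01,  2.20903961e+01,  3.80294562e-01, -2.98312901e-02,
       -6.84125059e+01, -1.48166790e+01]), 'joint_velocities': array([ 0.03184299, -0.01634178, -0.03559842, -0.05732386,  0.01922371,
        0.01175037]), 'effort': array([-6.73100549e-04, -3.90666926e+01,  1.87409592e+01,  4.22006294e+00,
        1.10414653e-02, -2.01623898e-04]), 'tcp_pos': array([0.17781101, 0.59853787, 0.2214648 ]), 'ee_rot': array([[-2.84993777e-01, -5.48545253e-04,  9.58529210e-01],
       [-9.58526859e-01, -2.12425487e-03, -2.84994293e-01],
       [ 2.19249261e-03, -9.99997593e-01,  7.96040611e-05]]), 'wrist_force': array([ 0.04019735,  0.49739038, -0.22624444]), 'moment': array([ 0.02165074, -0.02459356,  0.07510797]), 'gripper_width': 0.9999609246710354}
scene {'fx': 437.06834358499765, 'fy': 437.06834358499765, 'cx': 325.9440655976495, 'cy': 230.93090715839978, 'rvec': array([ 1.85417572,  1.62765483, -0.66130611]), 'tvec': array([-0.11766017, -0.2940606 ,  1.31174916])}
top {'fx': 592.344498478066, 'fy': 592.344498478066, 'cx': 311.34869716307696, 'cy': 236.18406059334208, 'rvec': array([ 2.17101979, -2.11527914,  0.15403492]), 'tvec': array([0.01084235, 0.57879261, 1.40992554])}
```

View pics/top0.png

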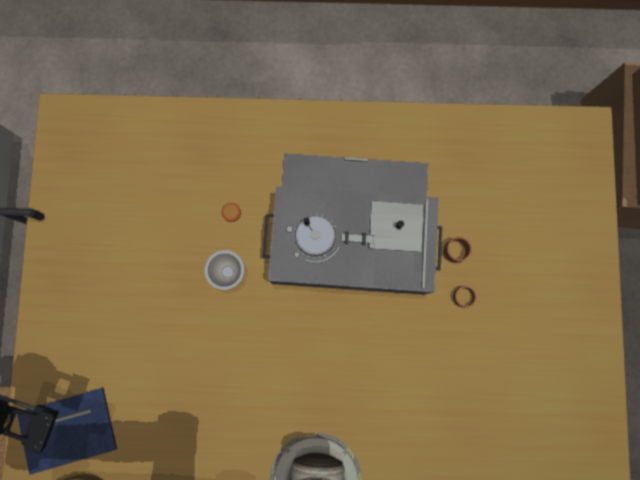

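View pics/scene0.png

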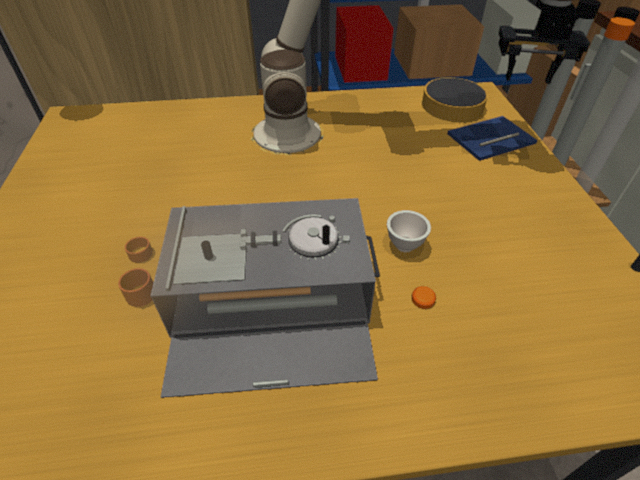

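The top view shows the toolbox at about columns 270–438, rows 155–292. The dial is near (315,236), the peg near (307,221), the post near (399,225), and the two marks near (290,229) and (297,255). I'll enlarge that area.

```bash
cat > h.py <<'E'
from station import *
import cv2,numpy as np
def pix2(name,u,v,z,ci=None):
    c=ci or camera_info(name);R=cv2.Rodrigues(np.array(c['rvec']))[0];t=np.array(c['tvec'])
    d=R.T@np.array([(u-c['cx'])/c['fx'],(v-c['cy'])/c['fy'],1]);o=-R.T@t
    return o+d*(z-o[2])/d[2]
def proj(name,P,ci=None):
    c=ci or camera_info(name);K=np.array([[c['fx'],0,c['cx']],[0,c['fy'],c['cy']],[0,0,1]])
    return cv2.projectPoints(np.array(P,float).reshape(-1,3),np.array(c['rvec']),np.array(c['tvec']),K,None)[0].reshape(-1,2)
E
python3 - <<'E'
from h import *
i=cv2.imread('pics/top0.png')[180:300,260:445]
cv2.imwrite('pics/c1.png',cv2.resize(i,None,fx=4.3,fy=4.3,interpolation=cv2.INTER_CUBIC))
print(pix2('top',315,236,.146),pix2('top',399,225,.153))
E
```

```text
[0.56364763 0.01701529 0.146     ] [ 0.59277404 -0.17293759  0.153     ]
```

View pics/c1.png

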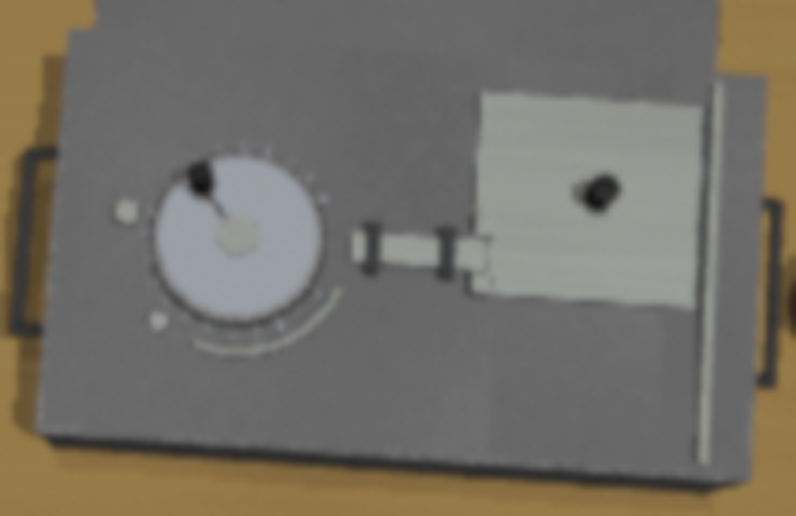

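```bash
python3 - <<'E'
from h import *
f=lambda u,v,z:pix2('top',260+(u+.5)/4.3-.5,180+(v+.5)/4.3-.5,z)
A=f(238,238,.146);H=f(238,236,.148);S=f(157,320,.1345+.004);B=f(126,211,.139);P=f(202,175,.186);Q=f(603,188,.171)
print(A,H,S,B,P,Q)
for n,p in(('stud',S),('block',B),('peg',P)):
    d=p-A;print(n,np.hypot(*d[:2])*1e3,np.degrees(np.arctan2(d[1],d[0])))
b1=f(352,248,.138);b2=f(490,254,.138);d=b1-b2;print('yaw bolt',np.degrees(np.arctan2(-d[0],d[1])))
d=A-Q;print('axis-post',np.hypot(*d[:2]))
h1=f(482,93,.135);h2=f(703,106,.135);h3=f(694,307,.135);h4=f(472,294,.135);print(h1,h2,h3,h4)
d=(h1-h2);print(np.degrees(np.arctan2(-d[0],d[1])))
s=sense();print(s['ee_rot'].round(3),s['tcp_pos'])
E
```

```text
[0.56602669 0.01715477 0.146     ] [0.56679488 0.0171828  0.148     ] [0.52211641 0.05895075 0.1385    ] [0.58008543 0.07720522 0.139     ] [0.59235974 0.03655484 0.186     ] [ 0.5935155  -0.17223217  0.171     ]
stud 60.62192027108852 136.4131513240938
block 61.67418912099782 76.8234858188809
peg 32.70768146367935 36.37979865444103
yaw bolt -1.03408462687375
axis-post 0.19137148382210908
[ 0.64997886 -0.11215047  0.135     ] [ 0.64591115 -0.23101735  0.135     ] [ 0.53687723 -0.22607222  0.135     ] [ 0.54078512 -0.10805444  0.135     ]
-1.9599366035225743
[[-0.285 -0.     0.959]
 [-0.959 -0.002 -0.285]
 [ 0.002 -1.     0.   ]] [0.17782742 0.59860098 0.2215742 ]
```

Request:
jog_arm --series '[[[0, -0.05, 0], [0, -8.3, 0], 0.06], [[0, -0.05, 0], [0, -8.3, 0], 0.06], [[0.047, 0, 0.0345], [0, 0, 0], 0.06], [[0.047, 0, 0.0345], [0, 0, 0], 0.06], [[0.047, 0, 0.0345], [0, 0, 0], 0.06], [[0.047, 0, 0.0345], [0, 0, 0], 0.06], [[0.047, 0, 0.0345], [0, 0, 0], 0.06], [[0.047, 0, 0.0345], [0, 0, 0], 0.06], [[0.047, 0, 0.0345], [0, 0, 0], 0.06], [[0.047, 0, 0.0345], [0, 0, 0], 0.06]]'

```text
time_s: 1.35
tcp_pos: [0.4549, 0.2216, 0.3224]
ee_rot: [[0.001, -0.0, 1.0], [-1.0, 0.0, 0.001], [-0.0, -1.0, -0.0]]
wrist_force: [0.7, -0.3, 0.8]
gripper_width: 0.687
```

Request:
jog_arm --series '[[[0.047, 0, 0.0345], [0, 0, 0], 0.06], [[0.047, 0, 0.0345], [0, 0, 0], 0.06], [[0.047, 0, 0.0345], [0, 0, 0], 0.06], [[0.04, 0, 0.0345], [0, 0, 0], 0.06], [[0, 0, 0], [0, 0, 0], 0.06], [[0, 0, 0], [0, 0, 0], 0.06]]'

```text
time_s: 2.1
tcp_pos: [0.5922, 0.0424, 0.3218]
ee_rot: [[0.0, -0.002, 1.0], [-1.0, -0.0, 0.0], [0.0, -1.0, -0.002]]
wrist_force: [-0.2, 0.0, -1.2]
gripper_width: 0.688
```

```bash
python3 - <<'E'
from h import *
s=sense();print(s['time_s'],s['tcp_pos'],s['ee_rot'].round(3),s['joints'].round(1))
print(camera_info('wrist'))
cv2.imwrite('pics/w1.png',capture('wrist')[:,:,::-1])
E
```

```text
2.1 [0.59215609 0.04237827 0.32183299] [[ 0.    -0.002  1.   ]
 [-1.    -0.     0.   ]
 [ 0.    -1.    -0.002]] [ 19.7  16.2   5.9  -0.  -79.9  70.3]
{'fx': 386.9310319262337, 'fy': 386.9310319262337, 'cx': 318.40552389146325, 'cy': 242.67433540126564, 'rvec': array([-2.06673818,  2.06740654,  0.2981253 ]), 'tvec': array([0.042167  , 0.50488748, 0.65433272])}
```

View pics/w1.png

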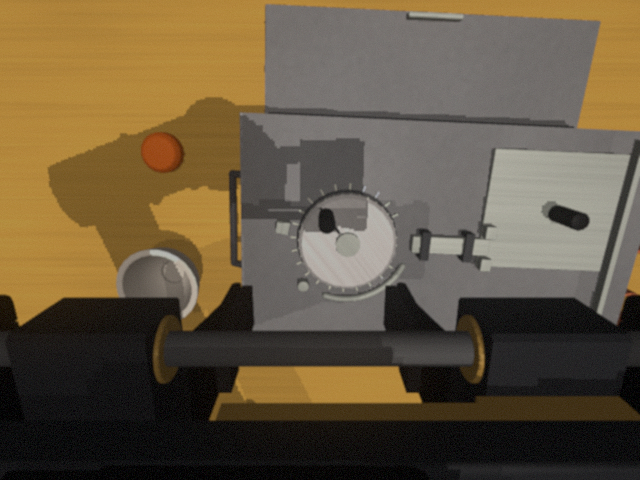

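The wrist view shows the dial at about (347,243), the peg at (327,216), the stud at (303,285), the block at (283,228), and the post at (555–580,215). I'll enlarge this to refine the positions.

```bash
python3 - <<'E'
from h import *
i=cv2.imread('pics/w1.png')[170:305,265:415]
i=cv2.convertScaleAbs(cv2.resize(i,None,fx=4.4,fy=4.4,interpolation=cv2.INTER_CUBIC),alpha=1.2)
ci=camera_info('wrist')
A=np.array([.566,.017])
def ring(r,z,a=range(0,360,10)): return [[A[0]+r*np.cos(np.radians(t)),A[1]+r*np.sin(np.radians(t)),z] for t in a]
for L,col in((ring(.045,.146),(0,255,0)),(ring(.061,.1345,[136.4,76.8]),(0,0,255)),(ring(.033,.186,[36.4]),(255,0,255)),(ring(.0,.148,[0]),(255,0,0))):
    for u,v in proj('wrist',L,ci): cv2.circle(i,(int((u-265+.5)*4.4-.5),int((v-170+.5)*4.4-.5)),2,col,-1)
cv2.imwrite('pics/w1c.png',i)
E
```

```text
(no output)
```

View pics/w1c.png

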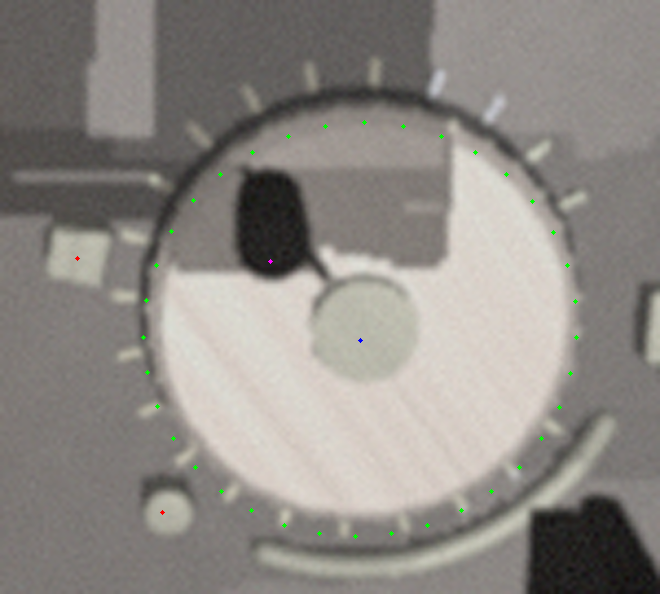

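```bash
python3 - <<'E'
from h import *
ci=camera_info('wrist');R=cv2.Rodrigues(ci['rvec'])[0];print('cam',-R.T@ci['tvec'],'axis',R[2].round(3))
g=cv2.cvtColor(cv2.imread('pics/w1.png'),cv2.COLOR_BGR2GRAY)
m=(g<45).astype(np.uint8);n,l,st,c=cv2.connectedComponentsWithStats(m)
for k in range(1,n):
    if st[k,4]>60 and st[k,1]<290:print(st[k],c[k])
T=np.radians(np.arange(0,360,5))
def cyl(x,y,r,z0,z1):
    p=np.vstack([np.c_[x+r*np.cos(T),y+r*np.sin(T),0*T+z] for z in(z0,z1)])
    q=proj('wrist',p,ci);h=cv2.convexHull(q.astype(np.float32));M=cv2.moments(h);return q.min(0).round(1),np.ptp(q,0).round(1),M['m10']/M['m00'],M['m01']/M['m00'],M['m00']
print('peg',cyl(.592,.0366,.007,.146,.186)); print('post',cyl(.5935,-.1722,.008,.135,.171))
print('dial',cyl(.566,.017,.045,.130,.146))
# mtx features on wrist cam
cc=lambda u,v:(265+(u+.5)/4.4-.5,170+(v+.5)/4.4-.5)
for n,u,v,z in(('hub',364,328,.148),('stud',168,512,.139),('block',78,257,.139)):print(n,pix2('wrist',*cc(u,v),z,ci))
E
```

```text
cam [0.66923008 0.04296649 0.48504083] axis [-0.282 -0.001 -0.959]
[230 171  10  32 136] [233.27941176 184.56617647]
[549 206  39  23 549] [568.07103825 217.09836066]
[319 209  17  23 303] [326.22112211 220.4950495 ]
[    0   283   640   197 86310] [307.17762716 396.97150967]
peg (array([317.3, 210.8]), array([17.5, 27.3]), 325.71099876754414, 224.71584431842743, 396.4520127256401)
post (array([542.3, 205.9]), array([43.5, 27. ]), 564.2987947807306, 219.21649278238638, 758.3317343918607)
dial (array([297.3, 194.5]), array([98.3, 97.1]), 346.179011347068, 243.3070529540591, 7485.062234378653)
hub [0.56859418 0.01638581 0.148     ]
stud [0.52380183 0.05769411 0.139     ]
block [0.58138784 0.07594825 0.139     ]
```

Request:
jog_arm --series '[[[0.0063, 0, 0.0018], [0, 0, 0], 0.05], [[0, 0.05, 0], [0, 0, 0], 0.05], [[0, 0.05, 0], [0, 0, 0], 0.05], [[0, 0.045, 0], [0, 0, 0], 0.05], [[0, 0.023, 0], [0, 0, 0], 0.05], [[0, 0, 0], [0, 0, 0], 0.03], [[0, 0, 0], [0, 0, 0], 0.01], [[0, 0, 0], [0, 0, 0], 0.008], [[0, 0, 0], [0, 0, 0], 0.008], [[0, 0, 0], [0, 0, 0], 0.008]]'

```text
time_s: 3.4
tcp_pos: [0.5946, 0.0362, 0.1554]
ee_rot: [[0.001, 0.001, 1.0], [-1.0, 0.0, 0.001], [-0.0, -1.0, 0.001]]
wrist_force: [0.1, 0.6, 1.7]
gripper_width: 0.147
```

```bash
python3 - <<'E'
from h import *
s=sense();print(s['time_s'],s['tcp_pos'],s['wrist_force'],s['gripper_width']*.087)
cv2.imwrite('pics/w2.png',cv2.resize(capture('wrist')[:,:,::-1],None,fx=1.2,fy=1.2))
E
```

```text
3.4 [0.59457751 0.03618864 0.15537554] [0.05892079 0.57580276 1.67275677] 0.012791181262329551
```

View pics/w2.png

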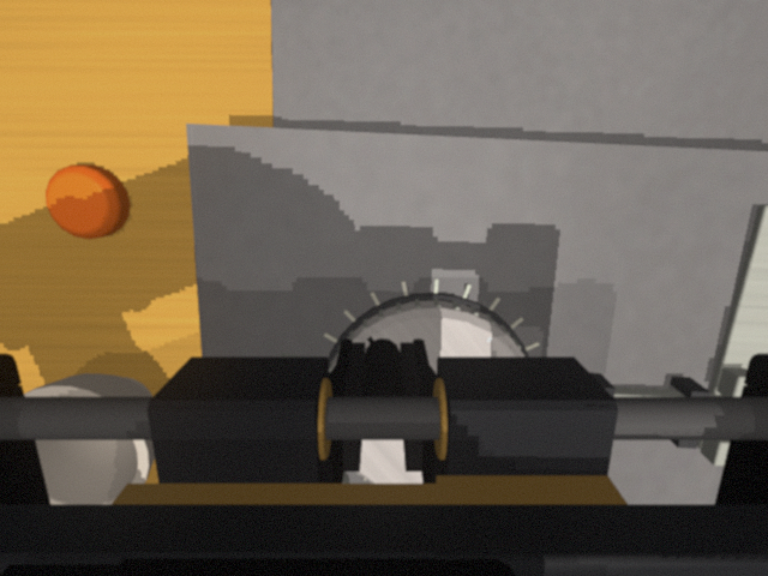

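```bash
cat > arc.py <<'E'
import sys,numpy as np
a0,step,n=map(float,sys.argv[1:4]);a=np.radians(a0+step*np.arange(int(n)+1));r=.033
x,y=r*np.cos(a),r*np.sin(a)
print([[[round(-dy,4),0,round(dx,4)],[0,0,0],.008] for dx,dy in zip(np.diff(x),np.diff(y))])
E
python3 arc.py 36 18 20; python3 arc.py 136.4 -18 20;
```

```text
[[[np.float64(-0.0073), 0, np.float64(-0.0073)], [0, 0, 0], 0.008], [[np.float64(-0.0047), 0, np.float64(-0.0092)], [0, 0, 0], 0.008], [[np.float64(-0.0016), 0, np.float64(-0.0102)], [0, 0, 0], 0.008], [[np.float64(0.0016), 0, np.float64(-0.0102)], [0, 0, 0], 0.008], [[np.float64(0.0047), 0, np.float64(-0.0092)], [0, 0, 0], 0.008], [[np.float64(0.0073), 0, np.float64(-0.0073)], [0, 0, 0], 0.008], [[np.float64(0.0092), 0, np.float64(-0.0047)], [0, 0, 0], 0.008], [[np.float64(0.0102), 0, np.float64(-0.0016)], [0, 0, 0], 0.008], [[np.float64(0.0102), 0, np.float64(0.0016)], [0, 0, 0], 0.008], [[np.float64(0.0092), 0, np.float64(0.0047)], [0, 0, 0], 0.008], [[np.float64(0.0073), 0, np.float64(0.0073)], [0, 0, 0], 0.008], [[np.float64(0.0047), 0, np.float64(0.0092)], [0, 0, 0], 0.008], [[np.float64(0.0016), 0, np.float64(0.0102)], [0, 0, 0], 0.008], [[np.float64(-0.0016), 0, np.float64(0.0102)], [0, 0, 0], 0.008], [[np.float64(-0.0047), 0, np.float64(0.0092)], [0, 0, 0], 0.008], [[np.float64(-0.0073), 0, np.float64(0.0073)], [0, 0, 0], 0.008], [[np.float64(-0.0092), 0, np.float64(0.0047)]
[... 841 characters left out ...]
oat64(-0.0059)], [0, 0, 0], 0.008], [[np.float64(0.0063), 0, np.float64(-0.0082)], [0, 0, 0], 0.008], [[np.float64(0.0034), 0, np.float64(-0.0097)], [0, 0, 0], 0.008], [[np.float64(0.0003), 0, np.float64(-0.0103)], [0, 0, 0], 0.008], [[np.float64(-0.0029), 0, np.float64(-0.0099)], [0, 0, 0], 0.008], [[np.float64(-0.0059), 0, np.float64(-0.0085)], [0, 0, 0], 0.008], [[np.float64(-0.0082), 0, np.float64(-0.0063)], [0, 0, 0], 0.008], [[np.float64(-0.0097), 0, np.float64(-0.0034)], [0, 0, 0], 0.008], [[np.float64(-0.0103), 0, np.float64(-0.0003)], [0, 0, 0], 0.008], [[np.float64(-0.0099), 0, np.float64(0.0029)], [0, 0, 0], 0.008], [[np.float64(-0.0085), 0, np.float64(0.0059)], [0, 0, 0], 0.008]]
```

First five rows (36→126°).

Request:
jog_arm --series '[[[-0.0073, 0, -0.0073], [0, 0, 0], 0.008], [[-0.0047, 0, -0.0092], [0, 0, 0], 0.008], [[-0.0016, 0, -0.0102], [0, 0, 0], 0.008], [[0.0016, 0, -0.0102], [0, 0, 0], 0.008], [[0.0047, 0, -0.0092], [0, 0, 0], 0.008], [[0, 0, 0], [0, 0, 0], 0.008], [[0, 0, 0], [0, 0, 0], 0.008]]'

```text
time_s: 4.32
tcp_pos: [0.5483, 0.043, 0.155]
ee_rot: [[0.001, 0.001, 1.0], [-1.0, -0.0, 0.001], [0.0, -1.0, 0.001]]
wrist_force: [2.7, -4.2, 4.9]
gripper_width: 0.148
```

Request:
jog_arm --series '[[[0.0073, 0, -0.0073], [0, 0, 0], 0.008], [[0.0092, 0, -0.0047], [0, 0, 0], 0.008], [[0.0102, 0, -0.0016], [0, 0, 0], 0.008], [[0.0102, 0, 0.0016], [0, 0, 0], 0.008], [[0.0092, 0, 0.0047], [0, 0, 0], 0.008], [[0, 0, 0], [0, 0, 0], 0.008], [[0, 0, 0], [0, 0, 0], 0.008]]'

```text
time_s: 5.2
tcp_pos: [0.5407, -0.0027, 0.155]
ee_rot: [[0.001, 0.0, 1.0], [-1.0, 0.001, 0.001], [-0.001, -1.0, 0.0]]
wrist_force: [0.9, -0.8, 6.0]
gripper_width: 0.153
```

Request:
jog_arm --series '[[[0.0073, 0, 0.0073], [0, 0, 0], 0.008], [[0.0047, 0, 0.0092], [0, 0, 0], 0.008], [[0.0016, 0, 0.0102], [0, 0, 0], 0.008], [[-0.0016, 0, 0.0102], [0, 0, 0], 0.008], [[-0.0047, 0, 0.0092], [0, 0, 0], 0.008], [[0, 0, 0], [0, 0, 0], 0.008], [[0, 0, 0], [0, 0, 0], 0.008]]'

```text
time_s: 6.08
tcp_pos: [0.5875, -0.0107, 0.1552]
ee_rot: [[0.001, 0.001, 1.0], [-1.0, -0.0, 0.001], [0.0, -1.0, 0.001]]
wrist_force: [1.5, -3.0, 5.5]
gripper_width: 0.15
```

Request:
jog_arm --series '[[[-0.0073, 0, 0.0073], [0, 0, 0], 0.008], [[-0.0092, 0, 0.0047], [0, 0, 0], 0.008], [[-0.0102, 0, 0.0016], [0, 0, 0], 0.008], [[-0.0102, 0, -0.0016], [0, 0, 0], 0.008], [[-0.0092, 0, -0.0047], [0, 0, 0], 0.008], [[0, 0, 0], [0, 0, 0], 0.008], [[0, 0, 0], [0, 0, 0], 0.008]]'

```text
time_s: 6.95
tcp_pos: [0.5941, 0.0369, 0.1551]
ee_rot: [[0.001, 0.001, 1.0], [-1.0, 0.002, 0.001], [-0.002, -1.0, 0.001]]
wrist_force: [0.7, 2.3, 7.7]
gripper_width: 0.148
```

```bash
python3 - <<'E'
from h import *
s=sense();print(s['time_s'],s['tcp_pos'],s['wrist_force'])
i=capture('scene');cv2.imwrite('pics/s1.png',cv2.resize(i[190:270,260:380,::-1],None,fx=6,fy=6,interpolation=cv2.INTER_CUBIC))
i=capture('top');cv2.imwrite('pics/t1.png',cv2.resize(i[190:280,260:380,::-1],None,fx=6,fy=6,interpolation=cv2.INTER_CUBIC))
E
```

```text
6.95 [0.59410766 0.03692248 0.15512268] [0.65377502 2.28067394 7.65088558]
```

```bash
python3 arc.py 36.5 16.65 6|sed 's/np.float64//g'
```

```text
[[[(-0.0068), 0, (-0.0067)], [0, 0, 0], 0.008], [[(-0.0046), 0, (-0.0084)], [0, 0, 0], 0.008], [[(-0.002), 0, (-0.0094)], [0, 0, 0], 0.008], [[(0.0008), 0, (-0.0095)], [0, 0, 0], 0.008], [[(0.0035), 0, (-0.0089)], [0, 0, 0], 0.008], [[(0.0059), 0, (-0.0075)], [0, 0, 0], 0.008]]
```

View pics/s1.png

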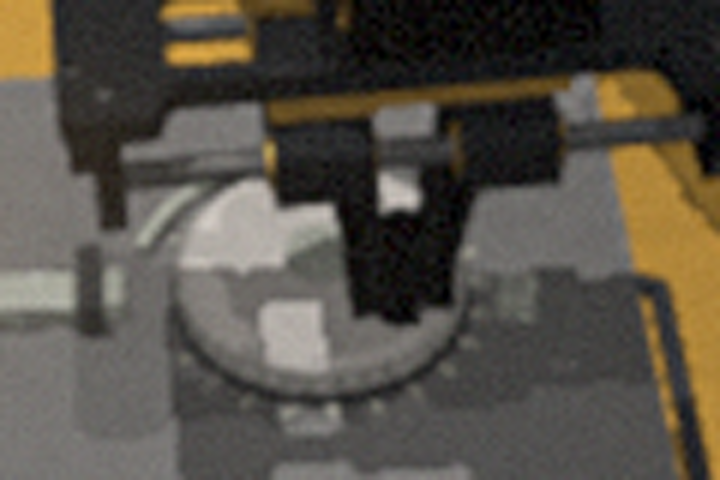

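The scene crop shows the peg still held between the fingers at about (400,280), and the dial following. Next I'll stop at the stud.

Request:
jog_arm --series '[[[-0.0068, 0, -0.0067], [0, 0, 0], 0.008], [[-0.0046, 0, -0.0084], [0, 0, 0], 0.008], [[-0.002, 0, -0.0094], [0, 0, 0], 0.008], [[0.0008, 0, -0.0095], [0, 0, 0], 0.008], [[0.0035, 0, -0.0089], [0, 0, 0], 0.008], [[0.0059, 0, -0.0075], [0, 0, 0], 0.008], [[0, 0, 0], [0, 0, 0], 0.008], [[0, 0, 0], [0, 0, 0], 0.008]]'

```text
time_s: 8.05
tcp_pos: [0.5438, 0.039, 0.1549]
ee_rot: [[0.001, -0.0, 1.0], [-1.0, -0.0, 0.001], [0.0, -1.0, -0.0]]
wrist_force: [1.2, -1.1, 6.5]
gripper_width: 0.147
```

```bash
python3 - <<'E'
from h import *
s=sense();p=s['tcp_pos'];d=p[:2]-[.5676,.0166];print(s['time_s'],p,s['wrist_force'],np.hypot(*d),np.degrees(np.arctan2(d[1],d[0])))
ci=camera_info('top')
i=capture('top');u0,v0=270,200
j=cv2.resize(i[v0:v0+80,u0:u0+100,::-1],None,fx=7,fy=7,interpolation=cv2.INTER_CUBIC)
cv2.imwrite('pics/t2.png',cv2.convertScaleAbs(j,alpha=1.5))
E
python3 arc.py 136.4 -17.5 24 |sed 's/np.float64//g'
```

```text
8.05 [0.54381418 0.0389632  0.1549468 ] [ 1.19295296 -1.06587135  6.51613019] 0.032647785664728105 136.76567514591667
[[[(-0.0061), 0, (0.0079)], [0, 0, 0], 0.008], [[(-0.0035), 0, (0.0094)], [0, 0, 0], 0.008], [[(-0.0005), 0, (0.01)], [0, 0, 0], 0.008], [[(0.0026), 0, (0.0097)], [0, 0, 0], 0.008], [[(0.0054), 0, (0.0085)], [0, 0, 0], 0.008], [[(0.0077), 0, (0.0065)], [0, 0, 0], 0.008], [[(0.0093), 0, (0.0039)], [0, 0, 0], 0.008], [[(0.01), 0, (0.0009)], [0, 0, 0], 0.008], [[(0.0098), 0, (-0.0021)], [0, 0, 0], 0.008], [[(0.0087), 0, (-0.005)], [0, 0, 0], 0.008], [[(0.0068), 0, (-0.0074)], [0, 0, 0], 0.008], [[(0.0043), 0, (-0.0091)], [0, 0, 0], 0.008], [[(0.0013), 0, (-0.01)], [0, 0, 0], 0.008], [[(-0.0017), 0, (-0.0099)], [0, 0, 0], 0.008], [[(-0.0046), 0, (-0.0089)], [0, 0, 0], 0.008], [[(-0.0071), 0, (-0.0071)], [0, 0, 0], 0.008], [[(-0.0089), 0, (-0.0047)], [0, 0, 0], 0.008], [[(-0.0099), 0, (-0.0018)], [0, 0, 0], 0.008], [[(-0.01), 0, (0.0013)], [0, 0, 0], 0.008], [[(-0.0091), 0, (0.0042)], [0, 0, 0], 0.008], [[(-0.0074), 0, (0.0068)], [0, 0, 0], 0.008], [[(-0.005), 0, (0.0087)], [0, 0, 0], 0.008], [[(-0.0022), 0, (0.0098)], [0, 0, 0], 0.008], [[(0.0008), 0, (0.01)], [0, 0, 0], 0.008]]
```

View pics/t2.png

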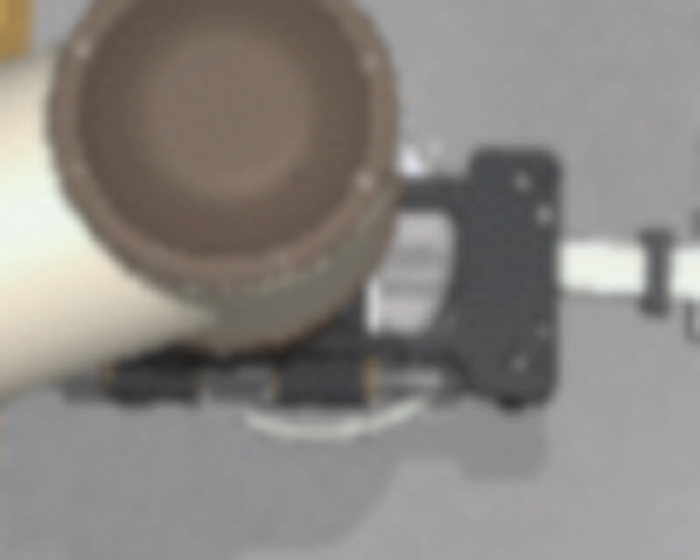

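The top view is blocked by the arm, with only the rib and bolt visible. The TCP puts the peg at 136.8° and the stud is at 136.4°. Now clockwise 420°.

Request:
jog_arm --series '[[[-0.0061, 0, 0.0079], [0, 0, 0], 0.008], [[-0.0035, 0, 0.0094], [0, 0, 0], 0.008], [[-0.0005, 0, 0.01], [0, 0, 0], 0.008], [[0.0026, 0, 0.0097], [0, 0, 0], 0.008], [[0.0054, 0, 0.0085], [0, 0, 0], 0.008], [[0.0077, 0, 0.0065], [0, 0, 0], 0.008], [[0.0093, 0, 0.0039], [0, 0, 0], 0.008], [[0.01, 0, 0.0009], [0, 0, 0], 0.008]]'

```text
time_s: 9.1
tcp_pos: [0.6015, 0.0152, 0.1551]
ee_rot: [[0.001, 0.001, 1.0], [-1.0, 0.001, 0.001], [-0.001, -1.0, 0.001]]
wrist_force: [2.4, 1.1, 6.8]
gripper_width: 0.147
```

Request:
jog_arm --series '[[[0.0098, 0, -0.0021], [0, 0, 0], 0.008], [[0.0087, 0, -0.005], [0, 0, 0], 0.008], [[0.0068, 0, -0.0074], [0, 0, 0], 0.008], [[0.0043, 0, -0.0091], [0, 0, 0], 0.008], [[0.0013, 0, -0.01], [0, 0, 0], 0.008], [[-0.0017, 0, -0.0099], [0, 0, 0], 0.008], [[-0.0046, 0, -0.0089], [0, 0, 0], 0.008], [[-0.0071, 0, -0.0071], [0, 0, 0], 0.008]]'

```text
time_s: 10.1
tcp_pos: [0.5409, -0.0031, 0.1549]
ee_rot: [[0.0, -0.0, 1.0], [-1.0, 0.0, 0.0], [-0.0, -1.0, -0.0]]
wrist_force: [2.6, -0.4, 5.6]
gripper_width: 0.147
```

Request:
jog_arm --series '[[[-0.0089, 0, -0.0047], [0, 0, 0], 0.008], [[-0.0099, 0, -0.0018], [0, 0, 0], 0.008], [[-0.01, 0, 0.0013], [0, 0, 0], 0.008], [[-0.0091, 0, 0.0042], [0, 0, 0], 0.008], [[-0.0074, 0, 0.0068], [0, 0, 0], 0.008], [[-0.005, 0, 0.0087], [0, 0, 0], 0.008]]'

```text
time_s: 10.85
tcp_pos: [0.5546, 0.0467, 0.1549]
ee_rot: [[0.001, -0.003, 1.0], [-1.0, -0.002, 0.001], [0.002, -1.0, -0.003]]
wrist_force: [1.1, -2.7, 7.3]
gripper_width: 0.149
```

```bash
python3 - <<'E'
from h import *
s=sense();p=s['tcp_pos'];d=p[:2]-[.5676,.0166];print(s['time_s'],p,s['wrist_force'],np.hypot(*d),np.degrees(np.arctan2(d[1],d[0])))
E
```

```text
10.85 [0.55461058 0.04671205 0.15487405] [ 1.0812786  -2.68789917  7.3229476 ] 0.03279421608450002 113.33389974751236
```

Request:
jog_arm --series '[[[-0.0022, 0, 0.0098], [0, 0, 0], 0.008], [[0.0008, 0, 0.01], [0, 0, 0], 0.008], [[0, 0, 0], [0, 0, 0], 0.008], [[0, 0, 0], [0, 0, 0], 0.008]]'

```text
time_s: 11.35
tcp_pos: [0.5754, 0.0486, 0.155]
ee_rot: [[0.001, -0.001, 1.0], [-1.0, -0.0, 0.001], [0.0, -1.0, -0.001]]
wrist_force: [1.9, -1.2, 7.0]
gripper_width: 0.147
```

```bash
python3 - <<'E'
from h import *
s=sense();p=s['tcp_pos'];d=p[:2]-[.5676,.0166];print(s['time_s'],p,s['wrist_force'],np.hypot(*d),np.degrees(np.arctan2(d[1],d[0])))
E
python3 arc.py 76.8 15 5|sed 's/np.float64//g';python3 arc.py 151.8 3.5 28 |sed 's/np.float64//g'
```

```text
11.35 [0.57540489 0.04864702 0.15500323] [ 1.8606505  -1.24384893  6.95762483] 0.03298375121182119 76.31237663410356
[[[(-0.0009), 0, (-0.0086)], [0, 0, 0], 0.008], [[(0.0014), 0, (-0.0085)], [0, 0, 0], 0.008], [[(0.0035), 0, (-0.0079)], [0, 0, 0], 0.008], [[(0.0055), 0, (-0.0067)], [0, 0, 0], 0.008], [[(0.007), 0, (-0.005)], [0, 0, 0], 0.008]]
[[[(0.0018), 0, (-0.0009)], [0, 0, 0], 0.008], [[(0.0019), 0, (-0.0008)], [0, 0, 0], 0.008], [[(0.0019), 0, (-0.0007)], [0, 0, 0], 0.008], [[(0.0019), 0, (-0.0006)], [0, 0, 0], 0.008], [[(0.002), 0, (-0.0004)], [0, 0, 0], 0.008], [[(0.002), 0, (-0.0003)], [0, 0, 0], 0.008], [[(0.002), 0, (-0.0002)], [0, 0, 0], 0.008], [[(0.002), 0, (-0.0001)], [0, 0, 0], 0.008], [[(0.002), 0, (0.0001)], [0, 0, 0], 0.008], [[(0.002), 0, (0.0002)], [0, 0, 0], 0.008], [[(0.002), 0, (0.0003)], [0, 0, 0], 0.008], [[(0.002), 0, (0.0004)], [0, 0, 0], 0.008], [[(0.0019), 0, (0.0005)], [0, 0, 0], 0.008], [[(0.0019), 0, (0.0007)], [0, 0, 0], 0.008], [[(0.0019), 0, (0.0008)], [0, 0, 0], 0.008], [[(0.0018), 0, (0.0009)], [0, 0, 0], 0.008], [[(0.0018), 0, (0.001)], [0, 0, 0], 0.008], [[(0.0017), 0, (0.0011)], [0, 0, 0], 0.008], [[(0.0016), 0, (0.0012)], [0, 0, 0], 0.008], [[(0.0015), 0, (0.0013)], [0, 0, 0], 0.008], [[(0.0015), 0, (0.0014)], [0, 0, 0], 0.008], [[(0.0014), 0, (0.0015)], [0, 0, 0], 0.008], [[(0.0013), 0, (0.0016)], [0, 0, 0], 0.008], [[(0.0012), 0, (0.0016)], [0, 0, 0], 0.008], [[(0.0011), 0, (0.0017)], [0, 0, 0], 0.008], [[(0.001), 0, (0.0018)], [0, 0, 0], 0.008], [[(0.0009), 0, (0.0018)], [0, 0, 0], 0.008], [[(0.0008), 0, (0.0019)], [0, 0, 0], 0.008]]
```

Request:
jog_arm --series '[[[-0.0009, 0, -0.0086], [0, 0, 0], 0.008], [[0.0014, 0, -0.0085], [0, 0, 0], 0.008], [[0.0035, 0, -0.0079], [0, 0, 0], 0.008], [[0.0055, 0, -0.0067], [0, 0, 0], 0.008], [[0.007, 0, -0.005], [0, 0, 0], 0.008], [[0.0018, 0, -0.0009], [0, 0, 0], 0.008], [[0, 0, 0], [0, 0, 0], 0.008], [[0, 0, 0], [0, 0, 0], 0.008]]'

```text
time_s: 12.35
tcp_pos: [0.5381, 0.0305, 0.155]
ee_rot: [[0.001, 0.0, 1.0], [-1.0, 0.0, 0.001], [-0.0, -1.0, 0.0]]
wrist_force: [1.7, -0.9, 7.1]
gripper_width: 0.149
```

```bash
cat > chk.py <<'E'
from h import *
s=sense();p=s['tcp_pos'];d=p[:2]-[.5676,.0166];a=np.arctan2(d[1],d[0]);f=s['wrist_force']
print(s['time_s'],p,'F',f.round(1),'r',np.hypot(*d).round(4),'ang',np.degrees(a).round(1)%360,'tang',(-f[0]*np.sin(a)+f[1]*np.cos(a)).round(1))
i=capture('top');g=cv2.cvtColor(i,cv2.COLOR_RGB2GRAY).astype(int)
print(g[238,338:374])
E
python3 chk.py;python3 arc.py 155.3 3 10 |sed 's/np.float64//g'; python3 arc.py 185.3 3 20 |sed 's/np.float64//g'
```

```text
12.35 [0.53811916 0.03053814 0.1549717 ] F [ 1.7 -0.9  7.1] r 0.0326 ang 154.7 tang 0.1
[ 66  57  53  52  53  52  53  52  52  52  53  52  52  54  59  88 130 154
 159 159 159 159 156 141  96  68  68  95 136 154 158 158 158 158 153 146]
[[[(0.0016), 0, (-0.0007)], [0, 0, 0], 0.008], [[(0.0016), 0, (-0.0006)], [0, 0, 0], 0.008], [[(0.0017), 0, (-0.0005)], [0, 0, 0], 0.008], [[(0.0017), 0, (-0.0004)], [0, 0, 0], 0.008], [[(0.0017), 0, (-0.0003)], [0, 0, 0], 0.008], [[(0.0017), 0, (-0.0002)], [0, 0, 0], 0.008], [[(0.0017), 0, (-0.0002)], [0, 0, 0], 0.008], [[(0.0017), 0, (-0.0001)], [0, 0, 0], 0.008], [[(0.0017), 0, (0.0)], [0, 0, 0], 0.008], [[(0.0017), 0, (0.0001)], [0, 0, 0], 0.008]]
[[[(0.0017), 0, (0.0002)], [0, 0, 0], 0.008], [[(0.0017), 0, (0.0003)], [0, 0, 0], 0.008], [[(0.0017), 0, (0.0004)], [0, 0, 0], 0.008], [[(0.0017), 0, (0.0005)], [0, 0, 0], 0.008], [[(0.0016), 0, (0.0006)], [0, 0, 0], 0.008], [[(0.0016), 0, (0.0006)], [0, 0, 0], 0.008], [[(0.0016), 0, (0.0007)], [0, 0, 0], 0.008], [[(0.0015), 0, (0.0008)], [0, 0, 0], 0.008], [[(0.0015), 0, (0.0009)], [0, 0, 0], 0.008], [[(0.0014), 0, (0.001)], [0, 0, 0], 0.008], [[(0.0014), 0, (0.001)], [0, 0, 0], 0.008], [[(0.0013), 0, (0.0011)], [0, 0, 0], 0.008], [[(0.0013), 0, (0.0012)], [0, 0, 0], 0.008], [[(0.0012), 0, (0.0012)], [0, 0, 0], 0.008], [[(0.0011), 0, (0.0013)], [0, 0, 0], 0.008], [[(0.0011), 0, (0.0014)], [0, 0, 0], 0.008], [[(0.001), 0, (0.0014)], [0, 0, 0], 0.008], [[(0.0009), 0, (0.0015)], [0, 0, 0], 0.008], [[(0.0008), 0, (0.0015)], [0, 0, 0], 0.008], [[(0.0008), 0, (0.0016)], [0, 0, 0], 0.008]]
```

Request:
jog_arm --series '[[[0.0008, 0, -0.0004], [0, 0, 0], 0.008], [[0.0008, 0, -0.0003], [0, 0, 0], 0.008], [[0, 0, 0], [0, 0, 0], 0.008]]'

```text
time_s: 12.78
tcp_pos: [0.5375, 0.0292, 0.155]
ee_rot: [[0.001, 0.001, 1.0], [-1.0, 0.001, 0.001], [-0.001, -1.0, 0.001]]
wrist_force: [1.6, 0.9, 6.8]
gripper_width: 0.15
```

Request:
jog_arm --series '[[[0.0008, 0, -0.0003], [0, 0, 0], 0.008], [[0.0008, 0, -0.0003], [0, 0, 0], 0.008], [[0, 0, 0], [0, 0, 0], 0.008]]'

```text
time_s: 13.15
tcp_pos: [0.5369, 0.0276, 0.155]
ee_rot: [[0.001, 0.001, 1.0], [-1.0, 0.001, 0.001], [-0.001, -1.0, 0.001]]
wrist_force: [1.4, 0.8, 5.9]
gripper_width: 0.152
```

Request:
jog_arm --series '[[[0.0008, 0, -0.0003], [0, 0, 0], 0.008], [[0.0009, 0, -0.0002], [0, 0, 0], 0.008], [[0, 0, 0], [0, 0, 0], 0.008]]'

```text
time_s: 13.52
tcp_pos: [0.5363, 0.0258, 0.1549]
ee_rot: [[0.001, 0.0, 1.0], [-1.0, 0.001, 0.001], [-0.001, -1.0, 0.0]]
wrist_force: [1.7, 0.8, 7.6]
gripper_width: 0.153
```

Request:
jog_arm --series '[[[0.0008, 0, -0.0002], [0, 0, 0], 0.008], [[0.0009, 0, -0.0002], [0, 0, 0], 0.008], [[0, 0, 0], [0, 0, 0], 0.008]]'

```text
time_s: 13.9
tcp_pos: [0.5356, 0.0233, 0.1549]
ee_rot: [[0.001, -0.001, 1.0], [-1.0, -0.001, 0.001], [0.001, -1.0, -0.001]]
wrist_force: [2.1, -2.0, 8.0]
gripper_width: 0.155
```

Request:
jog_arm --series '[[[0.0008, 0, -0.0002], [0, 0, 0], 0.008], [[0.0009, 0, -0.0001], [0, 0, 0], 0.008], [[0, 0, 0], [0, 0, 0], 0.008]]'

```text
time_s: 14.28
tcp_pos: [0.5354, 0.0221, 0.1549]
ee_rot: [[0.001, -0.0, 1.0], [-1.0, 0.0, 0.001], [-0.0, -1.0, -0.0]]
wrist_force: [1.0, -0.3, 7.0]
gripper_width: 0.151
```

Request:
jog_arm --series '[[[0.0008, 0, -0.0001], [0, 0, 0], 0.008], [[0.0009, 0, -0.0001], [0, 0, 0], 0.008], [[0, 0, 0], [0, 0, 0], 0.008]]'

```text
time_s: 14.65
tcp_pos: [0.5351, 0.0205, 0.1549]
ee_rot: [[0.001, -0.0, 1.0], [-1.0, 0.0, 0.001], [-0.0, -1.0, -0.0]]
wrist_force: [1.1, -0.4, 7.5]
gripper_width: 0.151
```

Request:
jog_arm --series '[[[0.0008, 0, -0.0001], [0, 0, 0], 0.008], [[0.0009, 0, -0.0001], [0, 0, 0], 0.008], [[0, 0, 0], [0, 0, 0], 0.008]]'

```text
time_s: 15.02
tcp_pos: [0.535, 0.0189, 0.1549]
ee_rot: [[0.001, -0.0, 1.0], [-1.0, 0.001, 0.001], [-0.001, -1.0, -0.0]]
wrist_force: [0.7, -0.3, 7.2]
gripper_width: 0.149
```

Request:
jog_arm --series '[[[0.0008, 0, 0], [0, 0, 0], 0.008], [[0.0009, 0, -0.0001], [0, 0, 0], 0.008], [[0, 0, 0], [0, 0, 0], 0.008]]'

```text
time_s: 15.4
tcp_pos: [0.5349, 0.0179, 0.155]
ee_rot: [[0.001, 0.0, 1.0], [-1.0, 0.002, 0.001], [-0.002, -1.0, 0.0]]
wrist_force: [0.6, 1.7, 7.3]
gripper_width: 0.154
```

```bash
python3 chk.py
```

```text
15.4 [0.53492598 0.01785688 0.15498472] F [0.6 1.7 7.3] r 0.0327 ang 177.8 tang -1.7
[ 93 102 105 106 106 104  91  63  51  52  52  52  52  52  52  52  52  52
  52  52  56  75 112 130  95  67  69  95 133 138 106 110 148 159 158 158]
```

Request:
jog_arm --series '[[[0.0009, 0, 0], [0, 0, 0], 0.008], [[0.0008, 0, 0], [0, 0, 0], 0.008], [[0, 0, 0], [0, 0, 0], 0.008]]'

```text
time_s: 15.82
tcp_pos: [0.5349, 0.0169, 0.155]
ee_rot: [[0.001, 0.0, 1.0], [-1.0, 0.003, 0.001], [-0.003, -1.0, 0.0]]
wrist_force: [-0.1, 5.7, 8.3]
gripper_width: 0.146
```

```bash
python3 chk.py; python3 - <<'E'
from h import *
a=cv2.resize(capture('top')[205:265,325:435,::-1],None,fx=5,fy=5,interpolation=cv2.INTER_CUBIC)
b=cv2.resize(cv2.imread('pics/top0.png')[205:265,325:435],None,fx=5,fy=5,interpolation=cv2.INTER_CUBIC)
cv2.imwrite('pics/cmp.png',np.vstack([b,a])[:600])
E
```

```text
15.825 [0.53490594 0.01688343 0.15501045] F [-0.1  5.7  8.3] r 0.0327 ang 179.5 tang -5.7
[ 78  95 104 106 106 104  93  62  46  50  53  53  53  52  52  52  53  52
  52  52  53  61  97 126  95  67  69  96 133 138 105 110 148 159 158 159]
```

View pics/cmp.png

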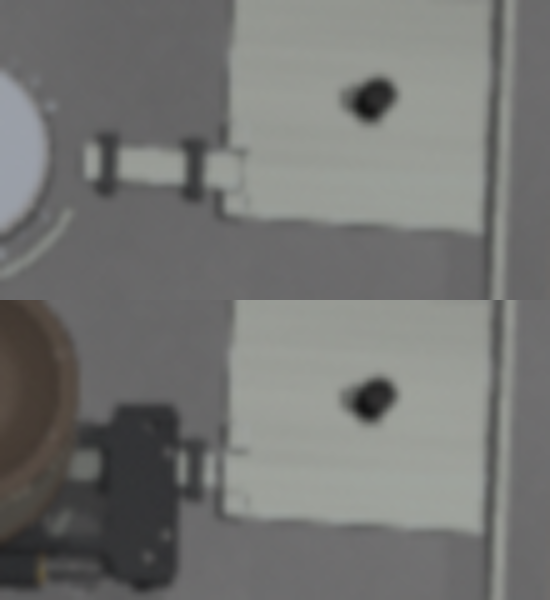

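The bolt's end has left the lugs: its right end moved from column 242 to about 217. So it has snapped back with the hatch still shut. Next I'll back off slightly, let go and move to the post.

Request:
jog_arm --series '[[[-0.0015, 0, 0], [0, 0, 0], 0.008], [[0, 0, 0], [0, 0, 0], 0.05], [[0, 0, 0], [0, 0, 0], 0.05], [[0, 0, 0], [0, 0, 0], 0.05], [[0, 0, 0], [0, 0, 0], 0.05], [[0, -0.03, 0], [0, 0, 0], 0.05], [[0, -0.04, 0], [0, 0, 0], 0.05], [[0, 0, 0], [0, 0, 0], 0.05]]'

```text
time_s: 16.92
tcp_pos: [0.5367, 0.017, 0.2279]
ee_rot: [[0.001, 0.007, 1.0], [-1.0, 0.002, 0.001], [-0.002, -1.0, 0.007]]
wrist_force: [0.7, -0.1, -0.0]
gripper_width: 0.569
```

Request:
jog_arm --series '[[[0.048, 0, 0.0149], [0, 0, 0], 0.06], [[0.048, 0, 0.0149], [0, 0, 0], 0.06], [[0.048, 0, 0.0149], [0, 0, 0], 0.06], [[0.0475, 0, 0.0149], [0, 0, 0], 0.06], [[0, 0, 0], [0, 0, 0], 0.06], [[0, 0, 0], [0, 0, 0], 0.06]]'

```text
time_s: 17.68
tcp_pos: [0.594, -0.1746, 0.2234]
ee_rot: [[0.0, -0.002, 1.0], [-1.0, 0.001, 0.0], [-0.001, -1.0, -0.002]]
wrist_force: [-0.6, 0.3, -0.1]
gripper_width: 0.687
```

```bash
python3 - <<'E'
from h import *
s=sense();print(s['time_s'],s['tcp_pos'],s['wrist_force'],s['gripper_width'])
cv2.imwrite('pics/w3.png',capture('wrist')[:,:,::-1])
print(proj('wrist',[[.5945,-.173,.171],[.5945,-.173,.135]]))
E
```

```text
17.675 [ 0.59396156 -0.17459706  0.22338148] [-0.55467802  0.30743536 -0.1011186 ] 0.6870885302598001
[[316.40416966 264.31227073]
 [316.66037374 246.47613325]]
```

View pics/w3.png

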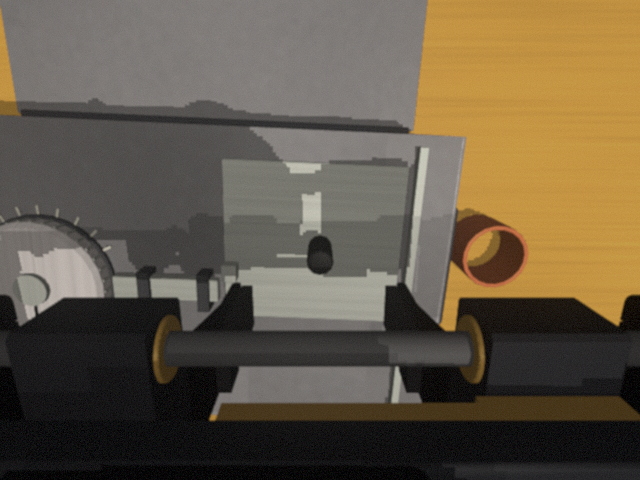

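Request:
jog_arm --series '[[[-0.001, 0.04, 0], [0, 0, 0], 0.045], [[0, 0.038, 0], [0, 0, 0], 0.045], [[0, 0, 0], [0, 0, 0], 0.03], [[0, 0, 0], [0, 0, 0], 0.01], [[0, 0, 0], [0, 0, 0], 0.01], [[0, 0, 0], [0, 0, 0], 0.01], [[0, 0, 0], [0, 0, 0], 0.01]]'

```text
time_s: 18.6
tcp_pos: [0.5958, -0.1753, 0.1486]
ee_rot: [[0.001, 0.004, 1.0], [-1.0, -0.002, 0.001], [0.002, -1.0, 0.004]]
wrist_force: [0.7, -5.3, 2.2]
gripper_width: 0.175
```

Request:
jog_arm --series '[[[-0.0001, 0, -0.003], [0, 0, 0], 0.01], [[-0.0001, 0, -0.004], [0, 0, 0], 0.01], [[-0.0001, 0, -0.004], [0, 0, 0], 0.01], [[0, 0, 0], [0, 0, 0], 0.01]]'

```text
time_s: 19.1
tcp_pos: [0.5851, -0.1748, 0.1486]
ee_rot: [[0.001, 0.005, 1.0], [-1.0, -0.002, 0.001], [0.002, -1.0, 0.005]]
wrist_force: [1.0, -4.9, 2.1]
gripper_width: 0.174
```

Request:
jog_arm --series '[[[-0.0003, 0, -0.008], [0, 0, 0], 0.01], [[-0.0003, 0, -0.008], [0, 0, 0], 0.01], [[-0.0003, 0, -0.008], [0, 0, 0], 0.01], [[-0.0003, 0, -0.008], [0, 0, 0], 0.01], [[-0.0003, 0, -0.008], [0, 0, 0], 0.01], [[-0.0003, 0, -0.008], [0, 0, 0], 0.01], [[-0.0002, 0, -0.006], [0, 0, 0], 0.01], [[-0.0001, 0, -0.003], [0, 0, 0], 0.01], [[0, 0, 0], [0, 0, 0], 0.01]]'

```text
time_s: 20.23
tcp_pos: [0.5281, -0.1722, 0.1485]
ee_rot: [[0.001, 0.004, 1.0], [-1.0, -0.002, 0.001], [0.002, -1.0, 0.004]]
wrist_force: [1.2, -5.7, 6.4]
gripper_width: 0.175
```

Request:
jog_arm --series '[[[-0.0001, 0, -0.001], [0, 0, 0], 0.01], [[-0.0001, 0, -0.001], [0, 0, 0], 0.01], [[0, 0, -0.001], [0, 0, 0], 0.01], [[0, 0, 0], [0, 0, 0], 0.01]]'

```text
time_s: 20.72
tcp_pos: [0.5258, -0.1721, 0.1485]
ee_rot: [[0.002, 0.005, 1.0], [-1.0, -0.002, 0.002], [0.002, -1.0, 0.005]]
wrist_force: [3.3, -6.2, 4.8]
gripper_width: 0.174
```

Request:
jog_arm --series '[[[0, 0, 0], [0, 0, 0], 0.05], [[0, 0, 0], [0, 0, 0], 0.05], [[0, 0, 0], [0, 0, 0], 0.05], [[0, 0, 0], [0, 0, 0], 0.05], [[0, -0.05, 0], [0, 0, 0], 0.05], [[0, -0.05, 0], [0, 0, 0], 0.05], [[0, -0.04, -0.04], [0, 0, 0], 0.05], [[0.04, 0, -0.04], [0, 0, 0], 0.05], [[0, 0, 0], [0, 0, 0], 0.05], [[0, 0, 0], [0, 0, 0], 0.05]]'

```text
time_s: 21.98
tcp_pos: [0.4437, -0.2112, 0.2865]
ee_rot: [[0.0, 0.0, 1.0], [-1.0, 0.0, 0.0], [-0.0, -1.0, 0.0]]
wrist_force: [0.1, 0.6, -0.6]
gripper_width: 0.574
```

```bash
python3 - <<'E'
from h import *
s=sense();print(s['time_s'],s['tcp_pos'],s['wrist_force'],s['gripper_width'])
a=capture('top')[150:310,190:490,::-1]
b=capture('scene')[190:350,90:450,::-1]
cv2.imwrite('pics/end.png',np.vstack([cv2.resize(a,(560,299)),cv2.resize(b,(560,249))]))
E
```

```text
21.975 [ 0.44367943 -0.21119446  0.2864504 ] [ 0.05321392  0.64168526 -0.63048522] 0.5740931289784252
```

View pics/end.png

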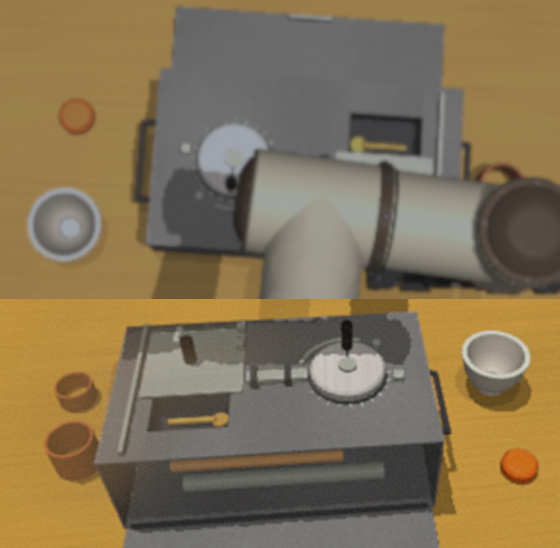

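The end view shows the hatch open with a brass key below it, the bolt drawn back to the dial, and the mortar, rings and cap where they were. The robot is clear of everything, so I'm handing in.

```bash
python3 -c "
from station import *
print(finish_job())"
```

```text
the job is handed in; nothing more can be done
None
```

The toolbox hatch is open and the job is handed in, at about 22 s of the 70 s allowed.

- **Combination:** I turned the dial anticlockwise past the stud and stopped at the second pass. The tool put the peg at 136.8° against 136.4° for the stud. Then I turned it clockwise past the block and stopped at the second pass, at 76.3° against 76.8°. I then crept anticlockwise in 3° steps until the dial stopped near 178°, with about 6 N on the wrist. A picture taken then showed the bolt out of the lugs with the hatch still shut.
- **Hatch:** I let go of the peg, gripped the post and slid the hatch. The tool moved 70.0 mm, and the wrist read no more than about 3 N along the slide, and I did not feel a clear stop at the end. I then let go and lifted clear.
- **Final checks:** The last pictures show the opening exposed, the bolt drawn back to the dial, and the mortar, rings and cap apparently unmoved. The wrist force was about zero.
- **Disagreements:** The top and wrist cameras differed by about 1.5 mm on the dial axis. The circle led with the peg in the grip agreed with the averaged estimate to within 1 mm. The top view could not confirm the stop at the stud because the arm blocked it.

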